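Close down the ink dispenser: zero the dose counter and stopper the flask

TASK

The ink batch is finished, so close down the station: turn the red pointer knob of the dose counter anticlockwise, back to its zero stop at the green mark, and put the orange stopper fully home and upright in the neck of the blue ink flask, with the flask left standing on the table. Do not disturb the paint jars.

Things in the scene. Friction and masses are not known exactly. Their poses are not given: they have to be found in the camera images.
- dispenser: ink dispenser, fixed: grey console 170 deep (x), 190 wide (y); its face slopes 30 degrees, from 30 mm high at the front to 117 at the back, and carries a white dial 148 across, centred at x -10, z 73. To its left (y 96 to 196) a pump, 190 tall, with a spout, on a black foot reaching x -85 to 85. Origin under the console's centre at table height; x from front (robot's side) to back, z up; mm.
- counter (a joint): angle of the red pointer knob, rad: 0 at the zero stop (pointer nose, at the white-striped end of the bar, at the green mark, up the slope; it can go no farther), growing to 4.7 as it turns clockwise seen facing the dial. Starts between 1.0 and 2.8 and stays where it is left (friction about 0.05 N m).
- counter_grip (a point): grip point on the red knob's axis. The knob is a bar 66 mm long, 18 thick, 36 high on a disc 68 across: bar top 13 mm above this point, disc top 23 below it, dial 36 below it. Axes turn with the knob: z is its axis, out of the dial (30 degrees from vertical, leaning to the robot's side), x along the bar to its white-striped pointer end (nose 50 mm from the axis), y across the bar (pinch along y).
- zero_mark (a point): the green zero mark on the white dial, on the dial's face, 62 mm up the slope from the knob's axis. A steel stop pin stands just beyond it.
- flask: blue flask, open, loose, standing on the table: body 96 mm across, shoulder from 68 to 85 mm high, then a neck 62 mm across outside and 52 mm inside up to the rim at 115 mm. Origin at the centre of its underside, z up. About 0.55 kg.
- stopper: orange stopper, loose, 80 mm tall, standing on its narrow end: tapered plug 32 mm tall (40 mm across below, 48 above), collar 68 across and 8 thick, then a round grip 28 across and 40 tall. Origin at the centre of the plug's underside, z up its axis. Fully home, the collar rests on the flask's rim and this origin is 83 mm above the flask's origin. About 0.12 kg.
- jar_yellow: a closed yellow plastic paint jar with a white lid, 64 mm across and 95 mm tall, loose, standing upright; origin at the centre of its underside. A bystander.
- jar_magenta: a closed magenta plastic paint jar with a white lid, 64 mm across and 95 mm tall, loose, standing upright; origin at the centre of its underside. A bystander.
- jar_black: a closed black plastic paint jar with a white lid, 64 mm across and 95 mm tall, loose, standing upright; origin at the centre of its underside. A bystander.

How it is judged (in metres and radians):
At the end, for the whole second after the job is handed in: The counter knob is within 0.08 rad (about 4.5 degrees) of its zero stop; the stopper stands in the flask's neck with its collar on the rim (height within about 4 mm, axis within 8 mm and 4.5 degrees of the flask's); the flask stands upright on the table; both are at rest (value of joint counter below 0.08 rad and z of stopper in the frame of flask between 0.079 and 0.0865 m and horizontal distance between stopper and flask below 0.008 m and angle between the z axis of stopper and the z axis of flask, either way round below 0.08 rad and angle between flask's own z axis and vertical below 0.08 rad and height (world z) of flask between -0.01 and 0.01 m and linear speed of each of stopper, flask below 0.02 m/s); the robot touches nothing.
It fails at once if the yellow paint jar is moved by more than 30 mm or tipped (distance of jar_yellow from where it was at the start of the episode above 0.03 m or angle between jar_yellow's own z axis and vertical above 0.35 rad).
It fails at once if the magenta paint jar is moved by more than 30 mm or tipped (distance of jar_magenta from where it was at the start of the episode above 0.03 m or angle between jar_magenta's own z axis and vertical above 0.35 rad).
It fails at once if the black paint jar is moved by more than 30 mm or tipped (distance of jar_black from where it was at the start of the episode above 0.03 m or angle between jar_black's own z axis and vertical above 0.35 rad).
It fails at once if the flask is tipped over (more than 0.6 rad) (angle between flask's own z axis and vertical above 0.6 rad).
It also fails if it takes over 61 s, if anything falls off the work surface, if the arm or the gripper's body presses on something with over 40 N, if the wrist force passes 120 N, or if a joint passes its speed limit or range.

ROBOT

A 6-joint arm with a two-finger parallel gripper is mounted at the origin on the work surface. World frame = base frame: x ahead of the robot, y to its left, z up, the work surface at z = 0. Lengths are in mm, angles in rad, forces in N, time in s.
With the tool pointing down it reaches from about 300 to 850 mm from the base axis. Payload 4.2 kg.
Tool frame: the origin (TCP) lies midway between the tips of the shut fingers; the grasp point (between the pads) lies 19 mm behind it; z points along the fingers, y is the line along which they close (so a half turn about z gives the same grasp; the last joint's range is limited). The gripper opens to 91 mm and grips with 3 to 60 N. Pads are 32 mm wide; open, the fingers measure 118 mm over their backs; the gripper's body (76 mm by 178 mm) begins 60 mm behind the grasp point.
Start: joints at [-1.196, 0.32, 1.565, -0, 1.257, -0.02], TCP at [221.163, -530.783, 213.976] pointing down, gripper open.
Joint ranges: [-3.11, 3.11], [-0.84, 2.01], [0.21, 2.61], [-1.34, 4.49], [0.05, 2.63], [-2.56, 2.56]. Speed limits (rad/s): [2.57, 2.57, 3.14, 3.14, 3.14, 3.14].

INTERFACE

Orientations are given as a rotation vector (axis times angle).
In Python, from station import r, optics gives the robot as it stands.
- The arm moves only by the tool move_arm, never from a script. Its argument "rows" is a list of rows, each an object with "translation": the shift along the world's x, y, z in m, a list of three; "dr": the turn, a rotation vector about the world's x, y, z in rad, a list of three; "claw": the finger opening in m, from 0 to 0.0912. A call has 1 to 5 rows; each row shifts and turns the commanded pose from where the row before left it; what a row does not reach is not made up. A row lasts 1/10 s, in which the tool goes at most 50 mm and 8.59 degrees, less where a joint would pass 70% of its speed; a pose out of reach is approached as far as the arm can. A call is refused whole if a number of a shift passes 0.05 or a number of a turn 0.15, either way. A call with a gripper value outside its range is refused whole. The fingers move at their own pace and stop on an object; the grip force is fixed at half the most. Time passes only in rows, so rows that do not move let the fingers close. It gives the time, the measured TCP pose, the force, the opening and the grip force at its end, in the units of the state.
- r.state(): the state, without advancing time (a new reading comes with each control period).
- optics.read_camera(name): name is "scene" or "top" or "wrist"; returns a dict with "pixels" (384x512x3 uint8, red, green, blue), "fx", "fy", "cx", "cy" (pixels), "distortion" ([k1, k2, p1, p2, k3] as OpenCV has them; the pictures are not rectified), "R" (3x3) and "t" (3): a world point X has camera coordinates R X + t; the wrist camera has in their place "T_tool_cam" (4x4, takes a point from camera to tool coordinates, whose origin is the TCP and whose axes are the flange's). Camera axes: x right, y down, z forward; pixel columns grow to the right and rows downward; lengths in mm; the calibration is good to about 2 mm. A picture is of the moment at which its call begins: read the wrist's pose just before it. There is no depth.
- r.job_done(): hands the job in; it is judged then, once.
The state is a dict: "clock": time; "joint_positions": joint angles; "qvel": joint speeds; "joint_torque": joint torques, N m; "eef_pos": TCP position; "orientation": TCP orientation; "ft_force": force on the tool from outside, world axes, zero at the start; "ft_torque": the same for the moment, N m; "grip_width": finger opening in mm; "gripper_force": force on a finger pad.
Only numpy, scipy, OpenCV 4.12 (cv2) and the standard library are available. Lean on these libraries where they do the work, as an engineer would, in place of code of your own. Each camera call takes 0.05 s, during which the arm holds its last target. There are 200 camera calls.

## Working session

There is one attempt and no reset: what is moved stays moved. The work goes in short steps, Python scripts to look and compute and a tool call to move; the robot and the scene stay as the last step left them, time stands still between calls to the robot, and variables do not carry over. Pictures are saved under pics/ and viewed, at most 10 in all, crops included, and the job is handed in when it is done.

Besides the shell and the picture viewer there is one more tool, called after "Call:" by a JSON object that holds its "api" and its "payload", one argument or row to a line. move_arm: Moves the arm, as the interface text tells. Its arguments: {"type":"object","properties":{"rows":{"type":"array"}},"required":["rows"]}

```bash
mkdir -p pics; ls; python3 - <<'E'
from station import r, optics
import cv2,pickle
d={}
for n in ("scene","top"):
    c=optics.read_camera(n); d[n]=c
    cv2.imwrite(f"pics/{n}0.png",cv2.resize(c["pixels"][:,:,::-1],(800,600),interpolation=cv2.INTER_CUBIC))
    print(n,c["fx"],c["fy"],c["cx"],c["cy"],c["distortion"],c["R"],c["t"])
pickle.dump(d,open("cams.pkl","wb"))
print(r.state())
E
```

```text
pics
scene 393.664450081384 393.664450081384 257.1450690908016 187.93283942919606 [0.03964276 0.         0.         0.         0.        ] [[ 0.65362281  0.75675817 -0.0097107 ]
 [ 0.54914178 -0.48305278 -0.68198483]
 [-0.52078838  0.44042829 -0.73130184]] [-368.88722886 -285.76923628 1291.69959709]
top 352.4215442214879 352.4215442214879 253.65074791162428 186.39571550614443 [0.03130337 0.         0.         0.         0.        ] [[-0.01553325 -0.99969506 -0.01919634]
 [-0.98340746  0.01874501 -0.18043942]
 [ 0.18074423  0.01607502 -0.98339876]] [-11.79584315 627.53936831 669.41194995]
{'clock': 0.1, 'joint_positions': array([-1.19601129e+00,  3.20262829e-01,  1.56552131e+00, -2.80227561e-06,
        1.25741131e+00, -2.00010284e-02]), 'qvel': array([-1.08429269e-04, -1.22195846e-03, -2.95983875e-03,  4.08477519e-05,
        1.70574609e-03, -1.10783493e-03]), 'joint_torque': array([-6.72286151e-04, -4.13334203e+01, -2.32509577e+01,  7.27596832e-02,
        4.21799545e-02, -5.52831193e-05]), 'eef_pos': array([ 220.9900547 , -530.36275785,  213.19820462]), 'orientation': array([-3.07903976e+00, -6.15801251e-01,  4.48169614e-04]), 'ft_force': array([-0.12725696, -0.75829994,  0.21646849]), 'ft_torque': array([ 0.00275213, -0.00793541,  0.00358896]), 'gripper_force': 0.0, 'grip_width': 91.07629859629894}
```

View pics/scene0.png

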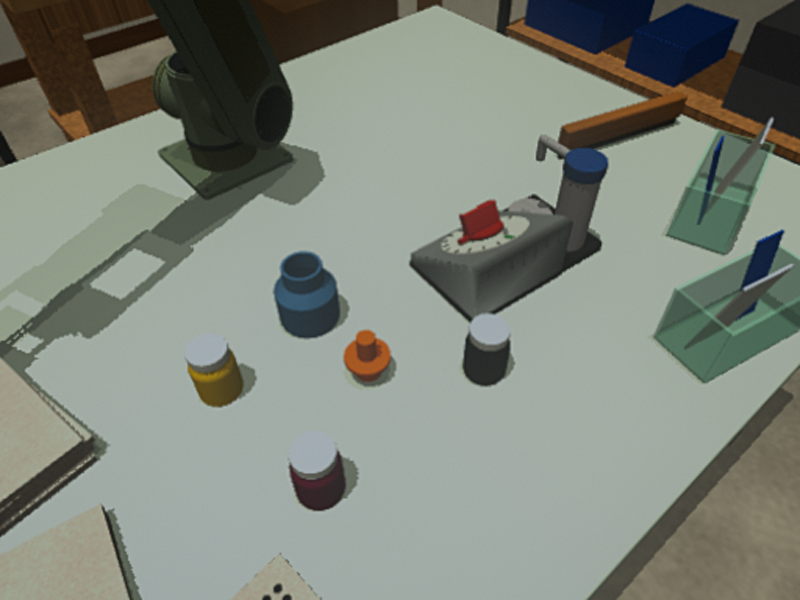

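View pics/top0.png

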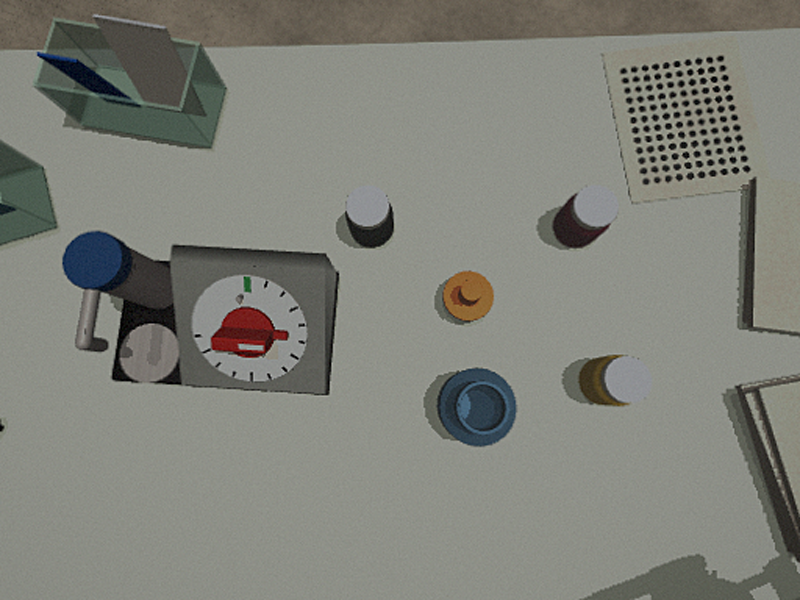

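The scene shows the flask at (301,266), the stopper at (366,337) and the jars around them. In the top view the flask rim is at (484,407), the stopper grip top at (470,290), the dial centre at (249,328), the green mark at (247,284), and the knob nose points right at about (288,336).

```bash
cat > h.py <<'E'
import numpy as np, cv2, pickle
from scipy.optimize import least_squares
from scipy.spatial.transform import Rotation as Ro
def proj(c,X):
    K=np.array([[c["fx"],0,c["cx"]],[0,c["fy"],c["cy"]],[0,0,1]])
    return cv2.projectPoints(np.atleast_2d(X).astype(float),cv2.Rodrigues(np.asarray(c["R"]))[0],np.asarray(c["t"],float),K,np.array(c["distortion"],float))[0][:,0]
def s(p): return (np.array(p,float)+.5)/1.5625-.5
def wristcam(c,st):
    T=np.eye(4);T[:3,:3]=Ro.from_rotvec(st["orientation"]).as_matrix();T[:3,3]=st["eef_pos"]
    M=np.linalg.inv(T@np.asarray(c["T_tool_cam"])); c=dict(c);c["R"]=M[:3,:3];c["t"]=M[:3,3];return c
def fitxy(obs,x0=(500,0)):  # obs: (cam,pix512,z)
    f=lambda p:np.concatenate([(proj(c,[p[0],p[1],z])[0]-q) for c,q,z in obs])
    o=least_squares(f,x0);return o.x,o.fun
E
python3 - <<'E'
from h import *
d=pickle.load(open("cams.pkl","rb"));t,sc=d["top"],d["scene"]
for n,a,b,z in [("flask",(484,407),(302,267),115),("stopper",(470,290),(366,337),80),("yel",(628,380),(208,350),95),("mag",(596,206),(314,454),95),("blk",(368,206),(490,331),95)]:
    for o in ([(t,s(a),z)],[(sc,s(b),z)]): print(n,*[np.round(v,1) for v in fitxy(o)])
L=np.array([[-10,0,73],[43.7,0,104],[65.7,95,117],[65.7,-95,117],[-85,-95,30],[-85,-95,0]])
px=s([(249.5,328),(247,284),(172,246+10),(327,256+12),(328,386),(328,394)])
def W(p,L): return Ro.from_euler('z',p[2]).apply(L)+[p[0],p[1],0]
f=lambda p:(proj(t,W(p,L[:2]))-px[:2]).ravel()
o=least_squares(f,[600,200,0]);print(o.x,o.fun, (proj(t,W(o.x,L))+.5)*1.5625-.5, (proj(sc,W(o.x,L))+.5)*1.5625-.5)
a=t["pixels"][140:260,100:230,::-1];b=sc["pixels"][115:215,255:385,::-1]
cv2.imwrite("pics/crop.png",np.vstack([cv2.resize(a,(390,360),interpolation=cv2.INTER_CUBIC),cv2.resize(b,(390,300)[:2],interpolation=cv2.INTER_CUBIC)])[:600])
a=cv2.resize(a,(400,369),interpolation=cv2.INTER_CUBIC);b=cv2.resize(b,(400,308),interpolation=cv2.INTER_CUBIC)
cv2.imwrite("pics/crop.png",np.hstack([a,np.vstack([b,np.zeros((61,400,3),np.uint8)])]))
E
```

```text
flask [ 478.3 -122.9] [0. 0.]
flask [ 483.7 -122.5] [-0.  0.]
stopper [ 623.2 -116.5] [-0.  0.]
stopper [ 625.2 -117.8] [-0.  0.]
yel [ 507.4 -298.4] [0. 0.]
yel [ 513.4 -296.9] [-0.  0.]
mag [ 725.8 -278.2] [ 0. -0.]
mag [ 732.1 -279. ] [-0.  0.]
blk [732.7  11.8] [0. 0.]
blk [738.9   9.3] [0. 0.]
[ 5.89236678e+02  1.65072199e+02 -7.48272731e-02] [-0.03466399  0.61863285  0.03349203 -0.60978128] [[249.44583752 328.96661382]
 [247.05233129 283.04721675]
 [168.69796495 259.13716733]
 [323.27015067 267.55776383]
 [323.60360479 392.95768346]
 [326.85656825 392.94379759]] [[484.10300121 234.4309246 ]
 [508.99993984 237.71695225]
 [564.00089784 214.54560607]
 [472.55952708 265.46290026]
 [410.28877241 252.60978415]
 [410.28699975 265.26512085]]
```

View pics/crop.png

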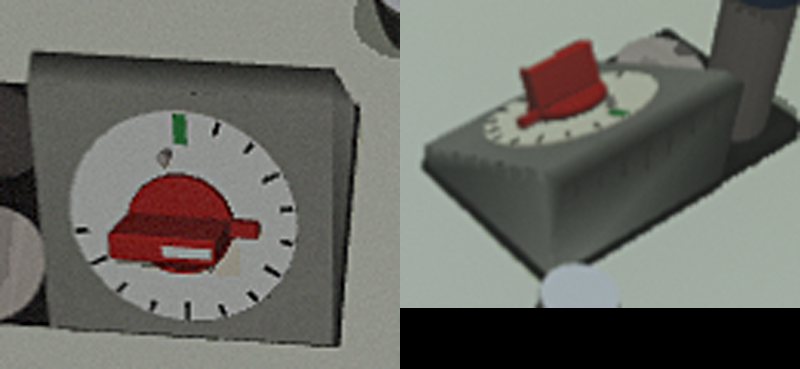

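The crop shows the bar lying nearly across the slope. The white stripe is at its right end, and the nose is at (258,228), right and slightly down, so the counter angle is about 1.6. The stop pin is left of the green mark. I'll move to a viewpoint above the flask and stopper.

Call:
{"api": "move_arm", "payload": {
  "rows": [
    {"translation": [0.028, 0.0345, 0.007], "dr": [0, 0, 0], "claw": 0.0912},
    {"translation": [0.028, 0.0345, 0.007], "dr": [0, 0, 0], "claw": 0.0912},
    {"translation": [0.028, 0.0345, 0.007], "dr": [0, 0, 0], "claw": 0.0912},
    {"translation": [0.028, 0.0345, 0.007], "dr": [0, 0, 0], "claw": 0.0912},
    {"translation": [0.028, 0.0345, 0.007], "dr": [0, 0, 0], "claw": 0.0912}
  ]
}}

```text
clock: 0.6
eef_pos: [361.8, -356.7, 248.9]
orientation: [-3.08, -0.615, 0.0]
ft_force: [0.6, -0.3, -0.2]
grip_width: 91.1
gripper_force: 0.0
```

Call:
{"api": "move_arm", "payload": {
  "rows": [
    {"translation": [0.028, 0.0345, 0.007], "dr": [0, 0, 0], "claw": 0.0912},
    {"translation": [0.028, 0.0345, 0.007], "dr": [0, 0, 0], "claw": 0.0912},
    {"translation": [0.028, 0.0345, 0.007], "dr": [0, 0, 0], "claw": 0.0912},
    {"translation": [0.028, 0.0345, 0.007], "dr": [0, 0, 0], "claw": 0.0912},
    {"translation": [0.028, 0.0345, 0.007], "dr": [0, 0, 0], "claw": 0.0912}
  ]
}}

```text
clock: 1.1
eef_pos: [501.8, -184.1, 284.0]
orientation: [-3.08, -0.616, 0.001]
ft_force: [1.1, -0.6, 0.1]
grip_width: 91.3
gripper_force: 0.0
```

Call:
{"api": "move_arm", "payload": {
  "rows": [
    {"translation": [0.028, 0.0345, 0.007], "dr": [0, 0, 0], "claw": 0.0912},
    {"translation": [0.028, 0.0345, 0.007], "dr": [0, 0, 0], "claw": 0.0912},
    {"translation": [0, 0, 0], "dr": [0, 0, 0], "claw": 0.0912}
  ]
}}

```text
clock: 1.4
eef_pos: [560.1, -112.8, 297.9]
orientation: [-3.078, -0.624, -0.003]
ft_force: [0.0, -0.2, -0.8]
grip_width: 91.6
gripper_force: 0.0
```

```bash
python3 - <<'E'
from station import r, optics
from h import *
st=r.state();c=optics.read_camera("wrist");w=wristcam(c,st);pickle.dump(w,open("w1.pkl","wb"))
cv2.imwrite("pics/w1.png",cv2.resize(w["pixels"][:,:,::-1],(800,600),interpolation=cv2.INTER_CUBIC))
print(st["eef_pos"],st["orientation"],-w["R"].T@w["t"])
for P in ([481,-123,115],[624,-117,80]): print((proj(w,P)+.5)*1.5625)
d=pickle.load(open("cams.pkl","rb"));t,sc=d["top"],d["scene"]
u=np.array([.866,0,.5]);n=np.array([-.5,0,.866]);v=np.array([0,-1,0]);p=[589.2,165,-.075]
for th in (1.4,1.6,1.8):
    e=np.cos(th)*u+np.sin(th)*v; y=np.cross(n,e);D=np.array([-10,0,73.])
    L=[D+50*e+10*n,D+33*e+49*n+9*y,D+33*e+49*n-9*y,D-33*e+49*n+9*y,D-33*e+49*n-9*y]
    X=Ro.from_euler('z',p[2]).apply(L)+[p[0],p[1],0]
    q=proj(t,X);print(th,((q-[100,140])*3.077).round().tolist(), ((proj(sc,X)-[255,115])*3.077).round().tolist())
print(fitxy([(t,s((97,262)),190)]),fitxy([(sc,s((586,165)),190)]))
E
```

```text
[ 560.11180566 -112.7906969   297.85103129] [-3.07751673 -0.6244264  -0.0034556 ] [631.13790766 -82.86871463 469.08939992]
[[367.6673272  368.86291954]]
[[433.21936554 187.59664623]]
1.4 [[255.0, 215.0], [209.0, 230.0], [215.0, 257.0], [103.0, 241.0], [110.0, 268.0]] [[126.0, 121.0], [134.0, 68.0], [118.0, 68.0], [186.0, 37.0], [170.0, 37.0]]
1.6 [[256.0, 229.0], [213.0, 240.0], [213.0, 267.0], [104.0, 231.0], [105.0, 258.0]] [[118.0, 121.0], [127.0, 69.0], [115.0, 67.0], [190.0, 37.0], [177.0, 37.0]]
1.8 [[255.0, 243.0], [215.0, 250.0], [209.0, 276.0], [108.0, 221.0], [103.0, 248.0]] [[112.0, 119.0], [121.0, 69.0], [113.0, 66.0], [193.0, 39.0], [183.0, 36.0]]
(array([641.57951195, 299.97358649]), array([9.23705556e-14, 2.84217094e-14])) (array([656.5736684 , 292.08715866]), array([ 6.32974206e-09, -7.03437308e-10]))
```

View pics/w1.png

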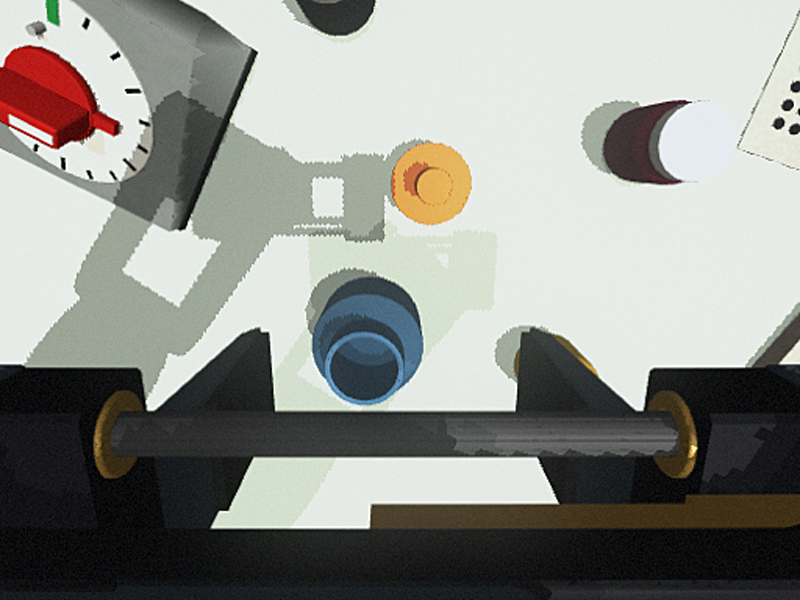

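The wrist view agrees with the estimates: stopper grip at (434,187) against (433,188) predicted, and flask rim centre at (366,368) against (368,369).

Call:
{"api": "move_arm", "payload": {
  "rows": [
    {"translation": [0.021, -0.001, -0.03], "dr": [0, 0, 0], "claw": 0.0912},
    {"translation": [0.022, -0.001, -0.03], "dr": [0, 0, 0], "claw": 0.0912},
    {"translation": [0.022, 0, -0.04], "dr": [0, 0, 0], "claw": 0.0912},
    {"translation": [0, 0, -0.04], "dr": [0, 0, 0], "claw": 0.0912},
    {"translation": [0, 0, -0.04], "dr": [0, 0, 0], "claw": 0.08}
  ]
}}

```text
clock: 1.95
eef_pos: [621.3, -120.0, 115.8]
orientation: [3.081, 0.614, -0.002]
ft_force: [0.2, -0.2, 0.3]
grip_width: 85.9
gripper_force: 0.0
```

Call:
{"api": "move_arm", "payload": {
  "rows": [
    {"translation": [0, 0, 0], "dr": [0, 0, 0], "claw": 0.06},
    {"translation": [0, 0, 0], "dr": [0, 0, 0], "claw": 0.06}
  ]
}}

```text
clock: 2.15
eef_pos: [621.7, -119.7, 118.2]
orientation: [-3.081, -0.614, 0.002]
ft_force: [0.1, -0.6, 0.9]
grip_width: 70.3
gripper_force: 0.0
```

Call:
{"api": "move_arm", "payload": {
  "rows": [
    {"translation": [0.002, 0.0025, -0.025], "dr": [0, 0, 0], "claw": 0.06},
    {"translation": [0, 0, -0.025], "dr": [0, 0, 0], "claw": 0.06},
    {"translation": [0, 0, -0.022], "dr": [0, 0, 0], "claw": 0.06},
    {"translation": [0, 0, 0], "dr": [0, 0, 0], "claw": 0.06}
  ]
}}

```text
clock: 2.55
eef_pos: [623.7, -116.7, 46.1]
orientation: [-3.08, -0.615, 0.002]
ft_force: [-0.8, 0.3, 0.8]
grip_width: 59.6
gripper_force: 0.0
```

```bash
python3 - <<'E'
from station import r, optics
from h import *
st=r.state();c=optics.read_camera("wrist");w=wristcam(c,st)
cv2.imwrite("pics/w2.png",cv2.resize(w["pixels"][:,:,::-1],(800,600),interpolation=cv2.INTER_CUBIC))
T=Ro.from_rotvec(st["orientation"]).as_matrix()
print(st["eef_pos"],T, (proj(w,[[624,-117,80],st["eef_pos"]-19*T[:,2]*0-T[:,2]*(80-st["eef_pos"][2])])+.5)*1.5625)
E
```

```text
[ 623.65547468 -116.67617151   46.12554342] [[ 9.23231098e-01  3.84243377e-01 -1.16925974e-03]
 [ 3.84243643e-01 -9.23231728e-01  3.08993323e-06]
 [-1.07831040e-03 -4.52133345e-04 -9.99999316e-01]] [[396.88337651 420.99442128]
 [395.52801499 421.45362035]]
```

View pics/w2.png

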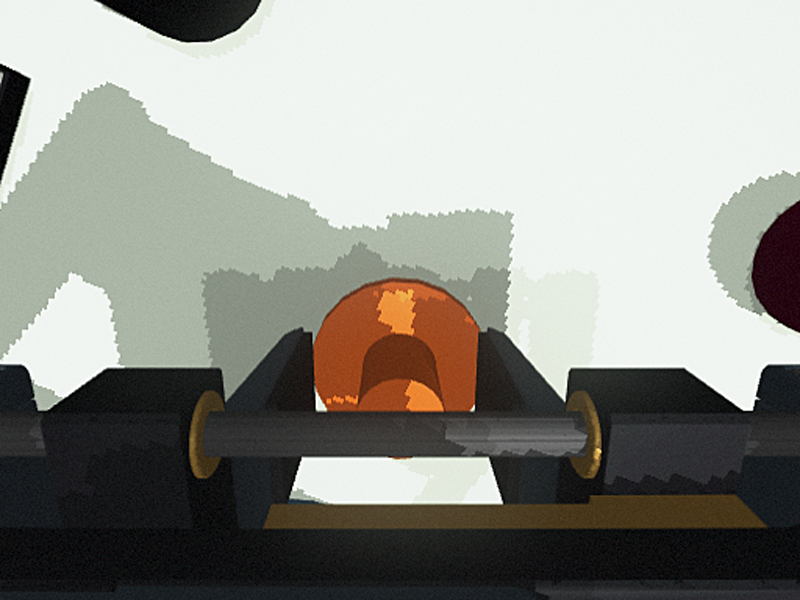

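The stopper sits between the fingers with its grip top centred at about (400,418), against the predicted (396,421). Now I'll close on it and lift.

Call:
{"api": "move_arm", "payload": {
  "rows": [
    {"translation": [0, 0, 0], "dr": [0, 0, 0], "claw": 0.02},
    {"translation": [0, 0, 0], "dr": [0, 0, 0], "claw": 0.02},
    {"translation": [0, 0, 0], "dr": [0, 0, 0], "claw": 0.02},
    {"translation": [0, 0, 0], "dr": [0, 0, 0], "claw": 0.02},
    {"translation": [0, 0, 0], "dr": [0, 0, 0], "claw": 0.02}
  ]
}}

```text
clock: 3.1
eef_pos: [624.6, -116.4, 46.6]
orientation: [3.08, 0.616, 0.002]
ft_force: [0.5, -0.2, 2.8]
grip_width: 26.8
gripper_force: 30.0
```

Call:
{"api": "move_arm", "payload": {
  "rows": [
    {"translation": [0, 0, 0.02], "dr": [0, 0, 0], "claw": 0.02},
    {"translation": [0, 0, 0.04], "dr": [0, 0, 0], "claw": 0.02},
    {"translation": [0, 0, 0.04], "dr": [0, 0, 0], "claw": 0.02},
    {"translation": [-0.02, 0, 0.03], "dr": [0, 0, 0], "claw": 0.02},
    {"translation": [-0.04, -0.001, 0.0], "dr": [0, 0, 0], "claw": 0.02}
  ]
}}

```text
clock: 3.6
eef_pos: [568.4, -117.9, 180.5]
orientation: [3.076, 0.616, 0.017]
ft_force: [-1.1, -0.6, -2.2]
grip_width: 26.8
gripper_force: 30.0
```

Call:
{"api": "move_arm", "payload": {
  "rows": [
    {"translation": [-0.04, -0.002, 0], "dr": [0, 0, 0], "claw": 0.02},
    {"translation": [-0.03, -0.003, 0], "dr": [0, 0, 0], "claw": 0.02},
    {"translation": [-0.0125, 0, 0], "dr": [0, 0, 0], "claw": 0.02},
    {"translation": [0, 0, 0], "dr": [0, 0, 0], "claw": 0.02},
    {"translation": [0, 0, 0], "dr": [0, 0, 0], "claw": 0.02}
  ]
}}

```text
clock: 4.1
eef_pos: [483.1, -122.4, 176.3]
orientation: [3.08, 0.616, 0.003]
ft_force: [1.0, -0.1, -0.2]
grip_width: 26.7
gripper_force: 30.0
```

```bash
python3 - <<'E'
from station import r, optics
from h import *
st=r.state();c=optics.read_camera("wrist");w=wristcam(c,st);sc=optics.read_camera("scene");t=optics.read_camera("top")
print(st["eef_pos"],st["grip_width"])
a=cv2.resize(w["pixels"][:,:,::-1],(400,300))
b=cv2.resize(sc["pixels"][120:240,150:250,::-1],(500,600),interpolation=cv2.INTER_CUBIC)
tt=cv2.resize(t["pixels"][220:300,270:350,::-1],(300,300),interpolation=cv2.INTER_CUBIC)
cv2.imwrite("pics/w3.png",np.hstack([b,np.vstack([cv2.resize(a,(300,300)),tt])]))
E
```

```text
[ 483.06972071 -122.4272462   176.26841003] 26.735769723207753
```

View pics/w3.png

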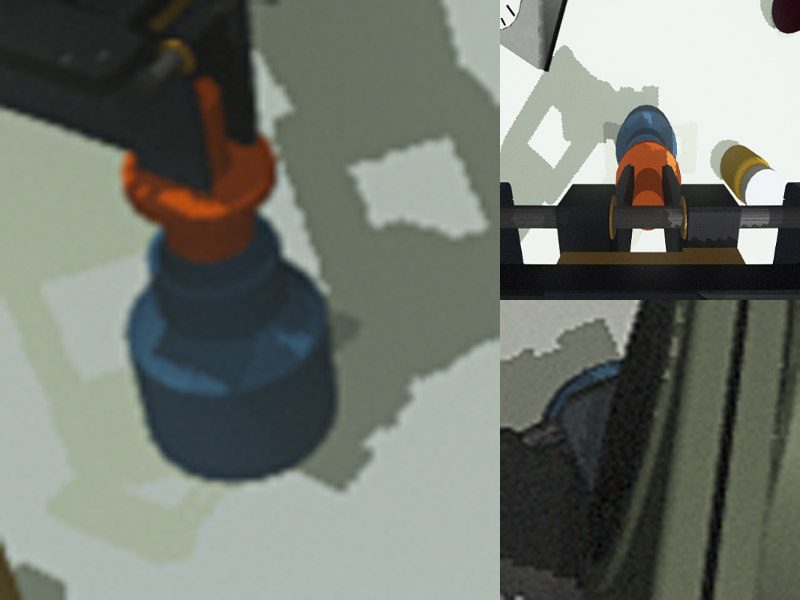

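The scene crop shows the stopper gripped upright just above the neck, perhaps 2–3 mm to the right. I'll correct that and lower gently.

Call:
{"api": "move_arm", "payload": {
  "rows": [
    {"translation": [-0.002, -0.0015, -0.01], "dr": [0, 0, 0], "claw": 0.02},
    {"translation": [0, 0, -0.008], "dr": [0, 0, 0], "claw": 0.02},
    {"translation": [0, 0, -0.006], "dr": [0, 0, 0], "claw": 0.02},
    {"translation": [0, 0, 0], "dr": [0, 0, 0], "claw": 0.02}
  ]
}}

```text
clock: 4.65
eef_pos: [478.9, -123.5, 150.5]
orientation: [-3.079, -0.616, 0.004]
ft_force: [0.5, -0.0, -1.5]
grip_width: 26.5
gripper_force: 30.0
```

Call:
{"api": "move_arm", "payload": {
  "rows": [
    {"translation": [0, 0, -0.005], "dr": [0, 0, 0], "claw": 0.02},
    {"translation": [0, 0, -0.004], "dr": [0, 0, 0], "claw": 0.02},
    {"translation": [0, 0, -0.003], "dr": [0, 0, 0], "claw": 0.02},
    {"translation": [0, 0, 0], "dr": [0, 0, 0], "claw": 0.02}
  ]
}}

```text
clock: 5.05
eef_pos: [479.5, -123.6, 139.6]
orientation: [-3.08, -0.616, 0.001]
ft_force: [-0.4, 1.0, -0.9]
grip_width: 26.9
gripper_force: 30.0
```

Call:
{"api": "move_arm", "payload": {
  "rows": [
    {"translation": [0, 0, -0.004], "dr": [0, 0, 0], "claw": 0.02},
    {"translation": [0, 0, -0.003], "dr": [0, 0, 0], "claw": 0.02},
    {"translation": [0, 0, -0.002], "dr": [0, 0, 0], "claw": 0.02},
    {"translation": [0, 0, 0], "dr": [0, 0, 0], "claw": 0.02}
  ]
}}

```text
clock: 5.45
eef_pos: [479.6, -123.5, 130.7]
orientation: [-3.08, -0.616, 0.0]
ft_force: [0.5, 1.7, -0.4]
grip_width: 26.5
gripper_force: 30.0
```

Call:
{"api": "move_arm", "payload": {
  "rows": [
    {"translation": [0, 0, -0.001], "dr": [0, 0, 0], "claw": 0.02},
    {"translation": [0, 0, -0.001], "dr": [0, 0, 0], "claw": 0.02},
    {"translation": [0, 0, 0], "dr": [0, 0, 0], "claw": 0.02}
  ]
}}

```text
clock: 5.75
eef_pos: [480.0, -123.5, 130.2]
orientation: [-3.08, -0.616, -0.002]
ft_force: [-1.6, 5.1, 8.0]
grip_width: 26.6
gripper_force: 30.0
```

Contact at the expected height, so I'll release and rise.

Call:
{"api": "move_arm", "payload": {
  "rows": [
    {"translation": [0, 0, 0], "dr": [0, 0, 0], "claw": 0.06},
    {"translation": [0, 0, 0], "dr": [0, 0, 0], "claw": 0.07},
    {"translation": [0, 0, 0], "dr": [0, 0, 0], "claw": 0.07},
    {"translation": [0, 0, 0.03], "dr": [0, 0, 0], "claw": 0.07},
    {"translation": [0, 0, 0.05], "dr": [0, 0, 0], "claw": 0.07}
  ]
}}

```text
clock: 6.25
eef_pos: [477.4, -123.6, 206.7]
orientation: [-3.078, -0.615, 0.012]
ft_force: [0.9, -0.6, 0.7]
grip_width: 64.4
gripper_force: 0.0
```

Call:
{"api": "move_arm", "payload": {
  "rows": [
    {"translation": [0, 0.03, 0.04], "dr": [0, 0, 0.14], "claw": 0.07},
    {"translation": [0, 0.04, 0.03], "dr": [0, 0, 0.14], "claw": 0.07},
    {"translation": [0, 0.04, 0.02], "dr": [0, 0, 0.14], "claw": 0.07},
    {"translation": [0, 0.04, 0], "dr": [0, 0, 0.14], "claw": 0.07},
    {"translation": [0, 0.04, 0], "dr": [0, 0, 0.14], "claw": 0.07}
  ]
}}

```text
clock: 6.75
eef_pos: [480.0, 67.3, 299.8]
orientation: [2.677, 1.641, 0.003]
ft_force: [0.4, -0.7, -0.3]
grip_width: 70.1
gripper_force: 0.0
```

```bash
cat > k.py <<'E'
from h import *
def knob(th,p=(589.2,163,-.075)):
    R=Ro.from_euler('z',p[2]); u,n,v=[R.apply(a) for a in ([.866,0,.5],[-.5,0,.866],[0,-1,0])]
    D=R.apply([-10,0,73.])+[p[0],p[1],0]
    e=np.cos(th)*u+np.sin(th)*v; y=np.cross(n,e)
    ty=y if th<0 else -y*np.sign(np.dot(y,[-1,0,0]) or 1)
    return D,e,y,n
def toolR(th,p=(589.2,163,-.075)):
    D,e,y,n=knob(th,p); z=-n; yy=-y if True else y
    return np.column_stack([np.cross(yy,z),yy,z])
E
python3 - <<'E'
from station import r
from k import *
st=r.state();T=Ro.from_rotvec(st["orientation"])
for th in (1.6,):
    D,e,y,n=knob(th);Rt=toolR(th);print("toolR",Rt.round(2),"now",T.as_matrix().round(2))
    G=D+36*n; tcp=G-19*n   # grasp point at grip
    print("dr",(Ro.from_matrix(Rt)*T.inv()).as_rotvec().round(3),"grip",G,"tcp",tcp,"standoff100 delta",(tcp+100*n-st["eef_pos"]).round(1),n)
print(st["joint_positions"])
E
```

```text
toolR [[-0.1  -0.86  0.5 ]
 [-0.99  0.09 -0.04]
 [-0.01 -0.5  -0.87]] now [[ 0.45  0.89  0.  ]
 [ 0.89 -0.45 -0.  ]
 [ 0.    0.   -1.  ]]
dr [ 0.712 -0.187 -2.689] grip [561.27871309 165.0980318  104.176     ] tcp [570.75200686 164.38619958  87.722     ] standoff100 delta [  40.9  100.8 -125.4] [-0.49859441  0.03746485  0.866     ]
[ 1.16230044e-01  1.29106514e-01  1.60275609e+00 -8.71515883e-04
  1.40734145e+00  5.87121328e-01]
```

```bash
sed -i 's/yy=-y if True else y/yy=y/; /ty=/d' k.py; python3 - <<'E'
from station import r
from k import *
st=r.state();T=Ro.from_rotvec(st["orientation"])
print("dr/5",(Ro.from_matrix(toolR(1.6))*T.inv()).as_rotvec().round(3)/5)
E
```

```text
dr/5 [-0.0268 -0.1012  0.0716]
```

Call:
{"api": "move_arm", "payload": {
  "rows": [
    {"translation": [0.008, 0.02, -0.02], "dr": [-0.027, -0.101, 0.072], "claw": 0.07},
    {"translation": [0.008, 0.02, -0.02], "dr": [-0.027, -0.101, 0.072], "claw": 0.07},
    {"translation": [0.008, 0.02, -0.02], "dr": [-0.027, -0.101, 0.072], "claw": 0.07},
    {"translation": [0.008, 0.02, -0.02], "dr": [-0.027, -0.101, 0.072], "claw": 0.07},
    {"translation": [0.008, 0.02, -0.02], "dr": [-0.027, -0.101, 0.072], "claw": 0.07}
  ]
}}

```text
clock: 7.25
eef_pos: [519.9, 167.5, 199.0]
orientation: [2.019, 1.82, 0.506]
ft_force: [1.9, -1.1, 0.4]
grip_width: 70.1
gripper_force: 0.0
```

Call:
{"api": "move_arm", "payload": {
  "rows": [
    {"translation": [0, 0, 0], "dr": [0, 0, 0], "claw": 0.07},
    {"translation": [0, 0, 0], "dr": [0, 0, 0], "claw": 0.07}
  ]
}}

```text
clock: 7.45
eef_pos: [519.6, 166.3, 198.9]
orientation: [2.025, 1.82, 0.498]
ft_force: [-0.1, 0.2, 0.3]
grip_width: 69.6
gripper_force: 0.0
```

```bash
cat > look.py <<'E'
import sys
from station import r, optics
from k import *
st=r.state();c=optics.read_camera("wrist");w=wristcam(c,st);pickle.dump(w,open("w4.pkl","wb"))
img=cv2.resize(w["pixels"][:,:,::-1],(800,600),interpolation=cv2.INTER_CUBIC)
cv2.imwrite(sys.argv[1],img)
th=float(sys.argv[2]);D,e,y,n=knob(th)
P=[D+49*n+33*a*e+9*b*y for a in(1,-1) for b in(1,-1)]+[D,D+50*e+10*n,D+62*(np.cos(th)*e+np.sin(th)*y)]
print(((proj(w,P)+.5)*1.5625-.5).round().tolist())
T=Ro.from_rotvec(st["orientation"])
print("dr",(Ro.from_matrix(toolR(th))*T.inv()).as_rotvec().round(3),"d",(D+17*n-st["eef_pos"]).round(1),"n",n.round(3),st["joint_positions"].round(2))
E
python3 look.py pics/w4.png 1.6
```

```text
[[390.0, 358.0], [358.0, 358.0], [389.0, 242.0], [355.0, 242.0], [376.0, 281.0], [377.0, 359.0], [474.0, 278.0]]
dr [-0.    -0.005  0.003] d [  51.2   -1.9 -111.2] n [-0.499  0.037  0.866] [ 0.44  0.09  2.03 -0.44  0.61  0.86]
```

View pics/w4.png

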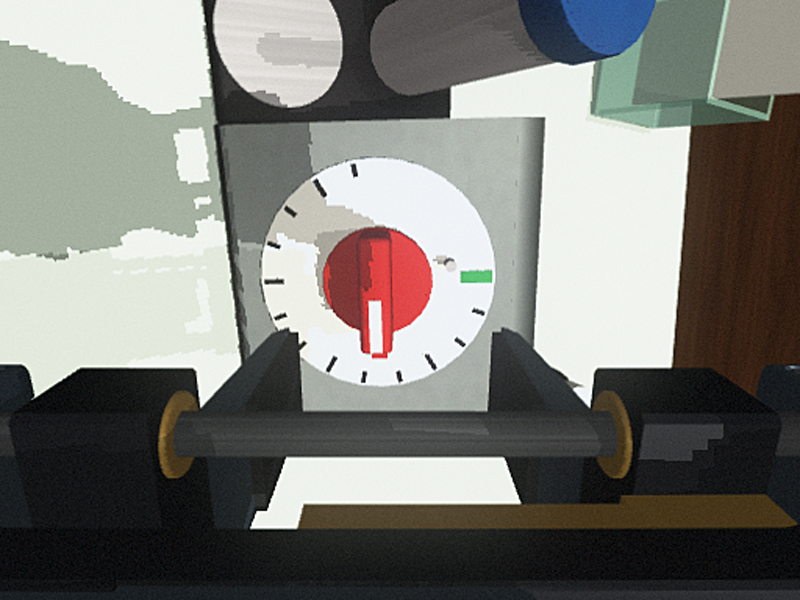

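The wrist view shows the bar upright in the picture, with its stripe end down and the bar top spanning (358–393, 236–352). That puts the knob about 4 mm farther +y than predicted. I'll descend and close.

Call:
{"api": "move_arm", "payload": {
  "rows": [
    {"translation": [0.013, 0.0005, -0.0275], "dr": [0, 0, 0], "claw": 0.06},
    {"translation": [0.013, 0.0005, -0.0275], "dr": [0, 0, 0], "claw": 0.06},
    {"translation": [0.013, 0.0005, -0.0275], "dr": [0, 0, 0], "claw": 0.06},
    {"translation": [0.013, 0.0005, -0.0275], "dr": [0, 0, 0], "claw": 0.06},
    {"translation": [0, 0, 0], "dr": [0, 0, 0], "claw": 0.05}
  ]
}}

```text
clock: 8.0
eef_pos: [574.0, 167.1, 87.9]
orientation: [2.028, 1.816, 0.497]
ft_force: [-0.3, 0.4, 0.9]
grip_width: 54.4
gripper_force: 0.0
```

Call:
{"api": "move_arm", "payload": {
  "rows": [
    {"translation": [0, 0, 0], "dr": [0, 0, 0], "claw": 0.01},
    {"translation": [0, 0, 0], "dr": [0, 0, 0], "claw": 0.01},
    {"translation": [0, 0, 0], "dr": [0, 0, 0], "claw": 0.01},
    {"translation": [0, 0, 0], "dr": [0, 0, 0], "claw": 0.01},
    {"translation": [0, 0, 0], "dr": [0, 0, 0], "claw": 0.01}
  ]
}}

```text
clock: 8.5
eef_pos: [570.3, 168.4, 89.2]
orientation: [2.027, 1.819, 0.5]
ft_force: [-6.9, 1.3, 2.8]
grip_width: 17.8
gripper_force: 30.0
```

Call:
{"api": "move_arm", "payload": {
  "rows": [
    {"translation": [-0.0015, 0.001, 0], "dr": [-0.05, 0.004, 0.087], "claw": 0.01},
    {"translation": [0, 0, 0], "dr": [-0.07, 0.005, 0.121], "claw": 0.01},
    {"translation": [0, 0, 0], "dr": [-0.07, 0.005, 0.121], "claw": 0.01},
    {"translation": [0, 0, 0], "dr": [-0.07, 0.005, 0.121], "claw": 0.01},
    {"translation": [0, 0, 0], "dr": [0, 0, 0], "claw": 0.01}
  ]
}}

```text
clock: 9.0
eef_pos: [569.1, 168.2, 88.5]
orientation: [1.459, 2.229, 0.336]
ft_force: [-0.9, -2.0, -1.8]
grip_width: 18.3
gripper_force: 30.0
```

```bash
cat > ang.py <<'E'
from station import r
from k import *
st=r.state();T=Ro.from_rotvec(st["orientation"]).as_matrix();D,e,y,n=knob(0)
a=T[:,1]; print("theta",np.arctan2(-np.dot(np.cross(y,a),n),np.dot(y,a)).round(3),"tilt err",np.cross(T[:,2],-n).round(3),"n",n.round(3),st["eef_pos"].round(1),(D-np.dot(D-st["eef_pos"],n)*n).round(1),st["ft_force"].round(1),st["ft_torque"].round(2),st["joint_positions"].round(2))
E
python3 ang.py
```

```text
theta 1.083 tilt err [ 0.005 -0.004  0.003] n [-0.499  0.037  0.866] [569.1 168.2  88.5] [569.9 164.4  89.1] [-0.9 -2.  -1.8] [-0.34  0.37 -0.13] [ 0.4   0.31  2.09 -0.72  0.36  0.62]
```

Call:
{"api": "move_arm", "payload": {
  "rows": [
    {"translation": [0, 0, 0], "dr": [-0.07, 0.005, 0.121], "claw": 0.01},
    {"translation": [0, 0, 0], "dr": [-0.07, 0.005, 0.121], "claw": 0.01},
    {"translation": [0, 0, 0], "dr": [-0.07, 0.005, 0.121], "claw": 0.01},
    {"translation": [0, 0, 0], "dr": [-0.07, 0.005, 0.121], "claw": 0.01},
    {"translation": [0, 0, 0], "dr": [-0.07, 0.005, 0.121], "claw": 0.01}
  ]
}}

```text
clock: 9.5
eef_pos: [568.1, 167.1, 88.0]
orientation: [0.597, 2.554, 0.095]
ft_force: [-3.6, -5.5, 0.8]
grip_width: 17.9
gripper_force: 30.0
```

Call:
{"api": "move_arm", "payload": {
  "rows": [
    {"translation": [0, 0, 0], "dr": [-0.05, 0.004, 0.087], "claw": 0.01},
    {"translation": [0, 0, 0], "dr": [-0.05, 0.004, 0.087], "claw": 0.01},
    {"translation": [0, 0, 0], "dr": [-0.04, 0.003, 0.07], "claw": 0.01},
    {"translation": [0, 0, 0], "dr": [0, 0, 0], "claw": 0.01},
    {"translation": [0, 0, 0], "dr": [0, 0, 0], "claw": 0.01}
  ]
}}

```text
clock: 10.0
eef_pos: [567.8, 166.5, 87.9]
orientation: [0.24, 2.608, -0.002]
ft_force: [-3.6, -6.9, -0.1]
grip_width: 18.1
gripper_force: 30.0
```

```bash
python3 ang.py
```

```text
theta 0.106 tilt err [ 0.008 -0.002  0.005] n [-0.499  0.037  0.866] [567.8 166.5  87.9] [569.9 164.4  89.1] [-3.6 -6.9 -0.1] [-0.69  0.76 -0.47] [ 0.4   0.31  2.1  -0.74  0.36 -0.33]
```

Call:
{"api": "move_arm", "payload": {
  "rows": [
    {"translation": [-0.001, -0.0015, 0], "dr": [-0.025, 0.002, 0.043], "claw": 0.01},
    {"translation": [0, 0, 0], "dr": [-0.025, 0.002, 0.043], "claw": 0.01},
    {"translation": [0, 0, 0], "dr": [-0.015, 0.001, 0.026], "claw": 0.01},
    {"translation": [0, 0, 0], "dr": [0, 0, 0], "claw": 0.01},
    {"translation": [0, 0, 0], "dr": [0, 0, 0], "claw": 0.01}
  ]
}}

```text
clock: 10.5
eef_pos: [567.7, 166.2, 87.9]
orientation: [0.074, 2.618, -0.043]
ft_force: [-0.4, -5.7, -5.2]
grip_width: 18.3
gripper_force: 30.5
```

```bash
python3 ang.py
```

```text
theta -0.021 tilt err [ 0.006 -0.001  0.003] n [-0.499  0.037  0.866] [567.7 166.2  87.9] [569.9 164.5  89.2] [-0.4 -5.7 -5.2] [ 0.05  0.64 -1.44] [ 0.4   0.31  2.1  -0.74  0.35 -0.46]
```

Call:
{"api": "move_arm", "payload": {
  "rows": [
    {"translation": [0, 0, 0], "dr": [-0.015, 0.001, 0.026], "claw": 0.01},
    {"translation": [0, 0, 0], "dr": [-0.015, 0.001, 0.026], "claw": 0.01},
    {"translation": [0, 0, 0], "dr": [0, 0, 0], "claw": 0.01},
    {"translation": [0, 0, 0], "dr": [0, 0, 0], "claw": 0.01}
  ]
}}

```text
clock: 10.9
eef_pos: [567.4, 166.2, 87.7]
orientation: [-0.005, 2.62, -0.063]
ft_force: [-2.3, -5.7, -4.5]
grip_width: 19.8
gripper_force: 32.0
```

```bash
python3 ang.py
```

```text
theta -0.08 tilt err [ 0.006 -0.001  0.003] n [-0.499  0.037  0.866] [567.4 166.2  87.7] [569.9 164.5  89.2] [-2.3 -5.7 -4.5] [ 0.13  0.83 -1.64] [ 0.4   0.31  2.1  -0.75  0.35 -0.52]
```

The torque jumped and the pads were forced apart, so the bar is against its stop. I'll release and back off along the axis.

Call:
{"api": "move_arm", "payload": {
  "rows": [
    {"translation": [0, 0, 0], "dr": [0, 0, 0], "claw": 0.06},
    {"translation": [0, 0, 0], "dr": [0, 0, 0], "claw": 0.06},
    {"translation": [0, 0, 0], "dr": [0, 0, 0], "claw": 0.06},
    {"translation": [-0.015, 0.001, 0.026], "dr": [0, 0, 0], "claw": 0.06},
    {"translation": [-0.02, 0.0015, 0.035], "dr": [0, 0, 0], "claw": 0.06}
  ]
}}

```text
clock: 11.4
eef_pos: [533.8, 170.5, 149.5]
orientation: [-0.017, 2.618, -0.062]
ft_force: [1.2, -0.1, 0.5]
grip_width: 57.0
gripper_force: 0.0
```

Call:
{"api": "move_arm", "payload": {
  "rows": [
    {"translation": [-0.02, 0.0015, 0.035], "dr": [0, 0, 0], "claw": 0.06},
    {"translation": [-0.02, 0.0015, 0.035], "dr": [0, 0, 0], "claw": 0.06},
    {"translation": [0, 0, 0.04], "dr": [0, 0, 0], "claw": 0.06},
    {"translation": [-0.03, 0, 0.03], "dr": [0, 0, 0], "claw": 0.06},
    {"translation": [-0.04, 0, 0.02], "dr": [0, 0, 0], "claw": 0.06}
  ]
}}

```text
clock: 11.9
eef_pos: [425.2, 174.1, 313.9]
orientation: [-0.013, 2.61, -0.057]
ft_force: [-0.6, 1.0, 0.1]
grip_width: 60.1
gripper_force: 0.0
```

Call:
{"api": "move_arm", "payload": {
  "rows": [
    {"translation": [-0.04, 0, 0.02], "dr": [0, 0, 0], "claw": 0.06},
    {"translation": [-0.04, 0, 0.0], "dr": [0, 0, 0], "claw": 0.06},
    {"translation": [0, 0, 0], "dr": [0, 0, 0], "claw": 0.06}
  ]
}}

```text
clock: 12.2
eef_pos: [341.3, 173.8, 331.5]
orientation: [-0.02, 2.613, -0.055]
ft_force: [0.2, 0.4, -0.7]
grip_width: 59.9
gripper_force: 0.0
```

```bash
python3 - <<'E'
from station import r, optics
from k import *
print(r.state()["eef_pos"])
t=optics.read_camera("top");sc=optics.read_camera("scene")
up=lambda a,x:cv2.resize(a[:,:,::-1],x,interpolation=cv2.INTER_CUBIC)
a=t["pixels"][150:250,110:210];b=t["pixels"][170:300,250:380];c=sc["pixels"][130:230,160:310]
cv2.imwrite("pics/end.png",np.hstack([up(a,(400,400)),np.vstack([up(b,(400,300)),up(c,(400,260))[:100*1]])]) if 0 else np.vstack([np.hstack([up(a,(320,320)),up(b,(320,320))]),up(c,(640,270)) if 0 else up(sc["pixels"][130:230,150:380],(640,278))]))
for th in (0,.1):
    D,e,y,n=knob(th,(588,167,-.075))
    print(th,((proj(t,[D+50*e+10*n,D+33*e+49*n,D-33*e+49*n])-[110,150])*3.2).round().tolist())
g=least_squares(lambda p:(proj(t,[p[0],p[1],163])[0]-[1,1]),[480,-120]);
print("pred stopper top px crop",((proj(t,[480,-123,163])-[250,170])*320/130).round(), "stopper 5mm off",((proj(t,[485,-123,163])-[250,170])*320/130).round())
E
```

```text
[341.29740288 173.82866733 331.52086469]
0 [[146.0, 125.0], [127.0, 177.0], [133.0, 280.0]]
0.1 [[154.0, 126.0], [132.0, 177.0], [127.0, 279.0]]
pred stopper top px crop [[156. 222.]] stopper 5mm off [[156. 214.]]
```

View pics/end.png

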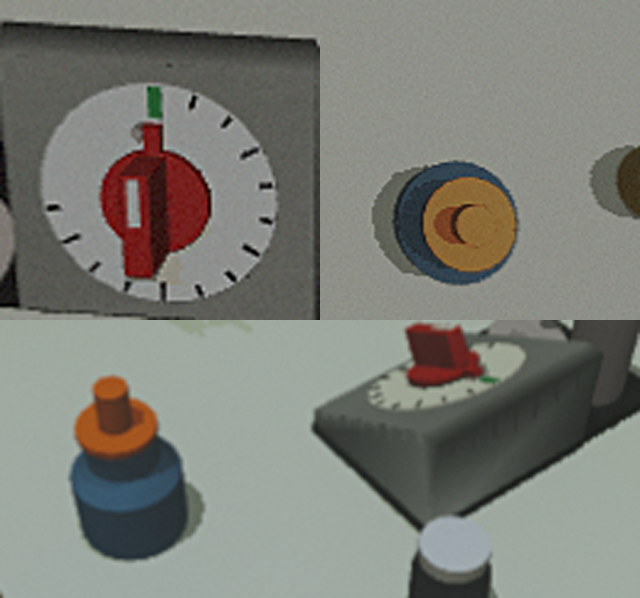

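The final view shows the pointer nose at (152,125), touching the stop pin at (138,132) and under the green mark at (154,102). The stopper's collar sits flat and upright on the flask's rim, and the arm is clear.

```bash
python3 -c "
from station import r
print(r.job_done())"
```

```text
the job is handed in; nothing more can be done
None
```

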